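# Load a texture roller in the run-out gauge and zero the peak pointer

### The arm

A 7-joint arm with a two-finger parallel gripper is mounted at the origin on a cart in front of the work surface, level with it; the furniture and walls round the work are solid. World frame = base frame: x ahead of the robot, y to its left, z up, the work surface at z = 0. Lengths are in m, angles in rad, forces in N, time in s.
With the tool pointing down it reaches from about 0.425 to 0.925 m from the base axis. Payload 6.8 kg.
Tool frame: the origin (TCP) lies on the centre line of the jaws, within the pads' length; the fingertips stand 14 mm ahead of it and the grasp point (between the pads) lies 5 mm behind it (r.nose_length is the distance from the TCP to the fingertips, in m); z points along the fingers, y is the direction in which the jaws open and shut (so a half turn about z gives the same grasp; the last joint's range is limited). The gripper opens to 85 mm and grips with 20 to 120 N. Pads are 22 mm wide; open, the fingers measure 114 mm over their backs; the gripper's body (76 mm by 85 mm) begins 54 mm behind the grasp point. The pads swing forward as they close: fully open they stand 13 mm farther back than shut.
Start: joints at [1.062, 0.477, 0.022, 1.555, -0.011, 1.109, -0.083], TCP at [0.263, -0.622, 0.245] pointing down, gripper open.
Joint ranges: [-2.96, 2.96], [-0.34, 2.1], [-1.41, 1.46], [0.24, 2.44], [-1.37, 4.51], [0.17, 1.92], [-2.96, 2.96]. Speed limits (rad/s): [2.39, 2.39, 3.14, 3.14, 3.14, 3.14, 3.14].

### API

Orientations are given as a rotation vector (axis times angle).
In Python, from bench import r, imaging, look_for, outline_of gives the robot as it stands. The module is installed in compiled form; this text tells all that it offers.
- The arm moves only by the tool carry_out, never from a script. Its arguments are lists of equal length, an entry for each row: "offset": the shift along the tool's x, y, z as a fraction of full scale, a list of three; "turn": the turn, a rotation vector about the tool's x, y, z as a fraction of full scale, a list of three. A call has 1 to 8 rows; each row is the pose to reach, as a shift and turn from the pose commanded when the call began, along the tool's axes at that moment; what a row does not reach only later rows make up. Full scale, the value 1, is 0.5 m for a shift and 1.5 rad for a turn. A row lasts 1/10 s, in which the tool goes at most 50 mm and 8.59 degrees, less where a joint would pass 70% of its speed; a pose out of reach is approached as far as the arm can. A call with a number of a shift or a turn outside -1 to 1 is refused whole. A call with a gripper value outside its range is refused whole. "hand" is the closure, from 0 (fully open) to 1 (shut), set as the call begins (left out, the last holds). The fingers move at their own pace and stop on an object; "force" is the grip in N (left out, the last holds). Time passes only in rows, so rows that repeat a pose let the fingers close. It gives the time, the measured TCP pose, the force and the opening at its end, in the units of the state.
- r.get_obs(): the state, without advancing time (a new reading comes with each control period).
- imaging.grab_frame(name): name is "scene" or "top" or "wrist"; returns a dict with "pixels" (384x512x3 uint8, red, green, blue), "fx", "fy", "cx", "cy" (pixels), "k1" (the pictures are not rectified: a ray, as slopes to the right and down, at radius r is drawn at 1 + k1 r^2 times it, then the intrinsics apply), "R" (3x3) and "t" (3): a world point X has camera coordinates R X + t. Camera axes: x right, y down, z forward; pixel columns grow to the right and rows downward; lengths in m; the calibration is good to about 2 mm. A picture is of the moment at which its call begins. There is no depth.
- r.hand_in(): hands the job in, once; it reports no verdict.
Trained networks look in the newest picture that a camera, given by its name, has taken for a name from the list of things; names that differ only in an ending like _2 or _b are one class to them, and where a whole thing is asked for, a point or a joint stands for the part that bears it (a point fixed in the world has none). Each returns a list of dicts, best first, with "score" (0 to 1); they miss things now and then, are a little off and sometimes report something else, mostly with a low value. They report only what shows in the picture. A call takes as long as a camera call.
- look_for(query, camera): "xyz" ([x, y, z] in m, in the coordinates of the camera as it stood for that picture, good to about 4 mm: the middle of the surface that is visible of it).
- outline_of(query, camera): "region" (384x512 bool, what is visible of it).
The state is a dict: "clock": time; "joints": joint angles; "qvel": joint speeds; "tau": joint torques, N m; "tcp_pos": TCP position; "orientation": TCP orientation; "contact_force": force on the tool from outside, world axes, zero at the start; "moment": the same for the moment, N m; "grip_width": finger opening in m.
Only numpy, scipy, OpenCV 4.12 (cv2) and the standard library are available. Lean on these libraries where they do the work, as an engineer would, in place of code of your own. Each camera call takes 0.05 s, during which the arm holds its last target. There are 200 camera calls.

### The job

Get the run-out gauge ready for checking the wooden texture roller. Lay the roller from its wooden rest in the gauge's two black V saddles and slide the blue tailstock up with its black paddle until the roller is held snugly between both steel centres (if the tailstock stands too far forward for the roller to go in, push it back first). Only then turn the red reset pointer clockwise by its upright peg, all the way back to its zero stop. Do not knock or shift the two glaze jars or the clay pinch pot.

Things in the scene. Friction and masses are not known exactly. Their poses are not given: they have to be found in the camera images.
- gauge: Fixed run-out gauge: grey base 90 (x) x 380 (y) x 18 mm, origin at the centre of its underside, long axis y. At its -y end a blue headstock 116 x 116 mm, 85 mm high, centred at y = -130 mm, with a round white dial on top; at its +y end the blue tailstock. Centre line at x = 0, 65 mm above the underside.
- saddle_mid (a point): Point on the centre line midway between the two black V saddles (12 mm wide each, 45 mm to -y and +y of it), which hold the roller's axis on the centre line; their arms reach 30 mm either side of it and up to its height. Fingers have room between them down to 25 mm above the table. Axes as the gauge.
- head_seat (a point): Point on the headstock's fixed steel centre (a cone pointing along the gauge's +y) where the middle of the roller's end face lies when seated; the cone's tip is 6 mm further to +y. Axes as the gauge.
- tail_seat (a point): The same point on the tailstock's cone, which points to the gauge's -y (tip 6 mm further to -y); it moves with the tailstock. With the tailstock fully back the seats are 172 mm apart and the tips 160 mm.
- paddle (a point): Top middle of the black push paddle on the tailstock, 130 mm above the table: an upright plate 50 mm (gauge x) x 12 mm (gauge y) standing 45 mm above the tailstock's blue body (74 x 32 mm in y, 85 mm high). It can be pushed from either side or pinched.
- tailstock (a joint): Travel of the tailstock towards the headstock, m: 0 fully back (gauge +y), 0.044 fully forward; a roller held between the centres stops it at about 0.032. Stiff (about 4 N), stays where it is left.
- dial_axis (a point): Centre of the white dial's face on top of the headstock, 90 mm above the table; the reset pointer turns about the vertical through it.
- reset_peg (a point): Top of the red upright peg (18 mm thick) on the reset pointer, 145 mm above the table, 45 mm from the dial axis; the peg rises 42 mm above the red pointer arm, whose upper side is 103 mm above the table. The low brass zero stop pin is lower than that.
- reset_pointer (a joint): Angle of the red reset pointer, rad, growing anticlockwise seen from above: 0 at the zero stop (green mark, peg towards the gauge's -x; the brass stop pin is just past it), at most 4.6. To reset, turn it clockwise the whole way back; the stop bars the short cut the other way. Stiff (about 2 N at the peg), stays where left.
- roller: Loose wooden texture roller with brass end rings, 40 mm thick, 140 mm long along its y axis, origin at its middle; 0.11 to 0.22 kg. A 16 mm wide, 12 mm deep socket in each end takes a centre. Either end may go to either centre. Grip it across the middle.
- roller_end_a (a point): Middle of the roller's end face at its +y end.
- roller_end_b (a point): Middle of the roller's end face at its -y end.
- roller_rest: Fixed wooden rest on which the roller lies at the start, 64 (x) x 100 (y) mm, two V saddles at y = -38 and +38 mm; origin at the centre of its underside; the roller's axis lies along its y, 50 mm above the table.
- blue_jar: Bystander: glaze jar with dark lid, 62 mm thick, 77 mm high, origin under its centre.
- red_jar: Bystander: glaze jar with red lid, 56 mm thick, 70 mm high, origin under its centre.
- pot: Bystander: unfired clay pinch pot, 72 mm wide, 64 mm high, origin under its centre.

How it is judged:
By the outcome, as a careful person would: the job done as asked, in the order asked, and still so for the second after the job is handed in, with the robot touching nothing.
It also fails if it takes over 72 s, if anything falls off the work surface, if the arm or the gripper's body presses on something with over 40 N, if the wrist force passes 120 N, or if a joint passes its speed limit or range.

## Working session

There is one attempt and no reset: what is moved stays moved. The work goes in short steps, Python scripts to look and compute and a tool call to move; the robot and the scene stay as the last step left them, time stands still between calls to the robot, and variables do not carry over. Pictures are saved under pics/ and viewed, about 8 in all and at most 12, crops included, and the job is handed in when it is done.

Besides the shell and the picture viewer there is one more tool, called as name(argument=value, ...), one argument or row to a line, values as JSON. carry_out: Moves the arm, as the interface text tells. Shift numbers are shares of 0.5 m and turn numbers shares of 1.5 rad, none past 1 either way. Its arguments: {"type":"object","properties":{"offset":{"type":"array","items":{"type":"array","items":{"type":"number","minimum":-1,"maximum":1}}},"turn":{"type":"array","items":{"type":"array","items":{"type":"number","minimum":-1,"maximum":1}}},"hand":{"type":"number"},"force":{"type":"number"}},"required":["offset","turn"]}

```bash
mkdir -p pics; cat > h.py <<'E'
import numpy as np, cv2
from scipy.spatial.transform import Rotation as Rn
from bench import r, imaging, look_for, outline_of
np.set_printoptions(precision=4,suppress=True)
def grab(n,save=None):
    f=imaging.grab_frame(n)
    if save: cv2.imwrite('pics/'+save,np.array(f['pixels'])[:,:,::-1])
    f['R']=np.array(f['R']);f['t']=np.array(f['t']);return f
def c2w(f,p): return f['R'].T@(np.array(p)-f['t'])
def proj(f,X):
    c=f['R']@np.array(X)+f['t'];s=c[:2]/c[2];s=s*(1+f['k1']*(s@s));return np.array([f['fx']*s[0]+f['cx'],f['fy']*s[1]+f['cy']])
def back(f,uv,z):
    d=np.array([(uv[0]-f['cx'])/f['fx'],(uv[1]-f['cy'])/f['fy']]);s=d.copy()
    for _ in range(20): s=d/(1+f['k1']*(s@s))
    o=-f['R'].T@f['t'];v=f['R'].T@np.array([s[0],s[1],1]);return o+v*(z-o[2])/v[2]
def find(f,cam,q,n=2):
    for d in look_for(q,cam)[:n]: print(cam,q,round(d['score'],2),c2w(f,d['xyz']))
E
python3 - <<'E'
from h import *
o=r.get_obs();print(o['tcp_pos'],o['orientation'],o['grip_width'],o['clock'],Rn.from_rotvec(o['orientation']).as_matrix())
for cam in('top','scene'):
    f=grab(cam,cam+'0.png')
    print(cam,-f['R'].T@f['t'],f['fx'])
    for q in('gauge','roller','roller_end_a','roller_rest','paddle','reset_peg','dial_axis','blue_jar','red_jar','pot','head_seat','tail_seat'): find(f,cam,q)
print(r.get_obs()['clock'])
E
```

```text
[ 0.2631 -0.621   0.2443] [-3.077  -0.625   0.0007] 0.08545075731565513 0.0 [[ 0.9208  0.3901 -0.0008]
 [ 0.3901 -0.9208  0.0016]
 [-0.0001 -0.0018 -1.    ]]
top [0.3011 0.0983 1.1912] 383.9900014004231
top gauge 0.95 [0.5756 0.1187 0.0563]
top roller 0.83 [0.4337 0.0855 0.0691]
top roller 0.63 [0.5883 0.0253 0.1039]
top roller_end_a 0.93 [0.4321 0.0869 0.0706]
top roller_end_a 0.72 [0.5733 0.1176 0.0599]
top roller_rest 0.6 [0.4204 0.0791 0.0089]
top paddle 0.92 [0.5902 0.2782 0.0858]
top reset_peg 0.54 [0.5902 0.0223 0.1055]
top dial_axis 0.64 [0.5755 0.1169 0.0569]
top blue_jar 0.98 [ 0.4216 -0.2559  0.0753]
top red_jar 0.69 [0.5831 0.4493 0.0681]
top pot 0.68 [0.449  0.4091 0.0257]
top head_seat 0.73 [0.5825 0.119  0.0587]
top tail_seat 0.72 [ 0.4249 -0.2537  0.0739]
scene [-0.6012  0.6712  0.7214] 479.08671294339007
scene gauge 0.66 [0.5621 0.1214 0.0458]
scene roller 0.72 [0.4182 0.1001 0.0621]
scene roller_end_a 0.71 [0.4226 0.1021 0.0582]
scene roller_rest 0.65 [0.4226 0.0825 0.0123]
scene paddle 0.72 [0.5727 0.2842 0.0723]
scene reset_peg 0.63 [0.598  0.0239 0.1112]
scene dial_axis 0.96 [0.5642 0.1261 0.044 ]
scene blue_jar 0.73 [ 0.4067 -0.2433  0.0539]
scene red_jar 0.62 [0.5653 0.4567 0.0472]
scene pot 0.97 [0.4283 0.3987 0.0458]
scene head_seat 0.8 [0.5609 0.1253 0.0475]
scene tail_seat 0.56 [0.5763 0.2806 0.0784]
scene tail_seat 0.42 [0.5623 0.12   0.0442]
1.3
```

View pics/top0.png

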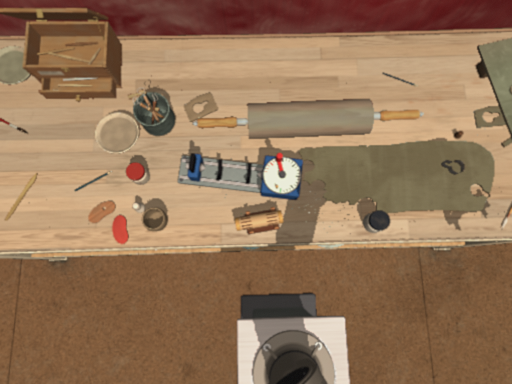

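View pics/scene0.png

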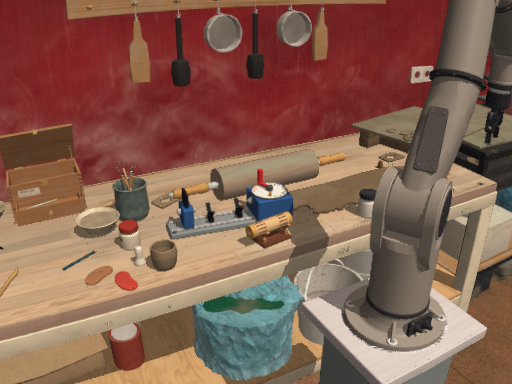

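The top view shows the gauge at px (180–302, 152–198), with the headstock at the right and the tailstock at the left. The roller on its rest is near (259, 219) and the red peg near (280, 160). The pot (154, 218), red jar (136, 172) and blue jar (377, 220) are clear of the path. I'll take a closer crop to measure from.

```bash
python3 - <<'E'
import cv2
i=cv2.imread('pics/top0.png')[145:240,170:310];cv2.imwrite('pics/c1.png',cv2.resize(i,None,fx=5.6,fy=5.6,interpolation=cv2.INTER_CUBIC))
E
```

```text
(no output)
```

View pics/c1.png

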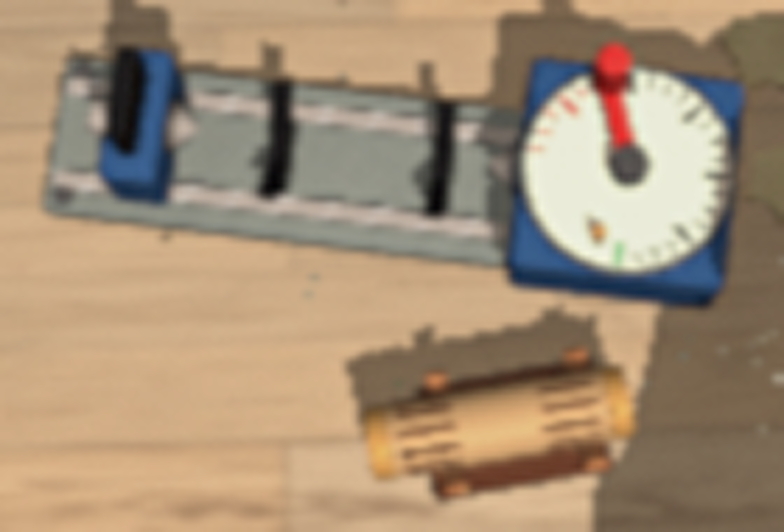

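```bash
python3 - <<'E'
from h import *
f=grab('top')
P=lambda u,v,z:back(f,(170+(u+.5)/5.6-.5,145+(v+.5)/5.6-.5),z)
dial=P(628,165,.10);print('dial',P(628,165,.09),dial)
e1,e2=P(70,57,.018),P(46,212,.018);m=(e1+e2)/2;print('end',e1,e2,m,np.linalg.norm(e1-e2))
y=(m-dial)[:2];print('len',np.linalg.norm(y),'expect .32',np.degrees(np.arctan2(y[1],y[0]))-90)
h=[P(535,58,.085),P(745,82,.085),P(718,290,.085),P(511,270,.085)];hc=sum(h)/4;print('head corners',*h,hc)
for n,a,b in(('sadL',(286,82),(265,195)),('sadR',(446,100),(430,213))):
    A,B=P(*a,.065),P(*b,.065);print(n,A,B,(A+B)/2,np.linalg.norm(A-B))
A,B=P(132,47,.13),P(117,150,.13);print('paddle',A,B,(A+B)/2,np.linalg.norm(A-B))
print('peg',P(615,55,.145))
A,B=P(376,443,.06),P(622,402,.06);print('roller',A,B,(A+B)/2,np.linalg.norm(A-B),np.degrees(np.arctan2(*(A-B)[1::-1]))-90)
E
```

```text
dial [0.5656 0.0186 0.09  ] [0.5632 0.0193 0.1   ]
end [0.6531 0.326  0.018 ] [0.5639 0.3382 0.018 ] [0.6085 0.3321 0.018 ] 0.0900407158541606
len 0.3160656403675661 expect .32 -8.253951837798311
head corners [0.6267 0.0657 0.085 ] [ 0.6107 -0.0459  0.085 ] [ 0.4984 -0.0263  0.085 ] [0.5118 0.0817 0.085 ] [0.5619 0.0188 0.085 ]
sadL [0.6223 0.2004 0.065 ] [0.5598 0.212  0.065 ] [0.5911 0.2062 0.065 ] 0.06355040257412245
sadR [0.6102 0.114  0.065 ] [0.5478 0.1239 0.065 ] [0.579 0.119 0.065] 0.06317253969080873
paddle [0.6241 0.2729 0.13  ] [0.5701 0.28   0.13  ] [0.5971 0.2765 0.13  ] 0.0545118528207959
peg [0.6097 0.027  0.145 ]
roller [0.4257 0.1548 0.06  ] [0.444  0.0245 0.06  ] [0.4348 0.0897 0.06  ] 0.1316251282101262 7.982485062801558
```

```bash
cat >> h.py <<'E'
def goto(rows):
    """rows: (x,y,z,angle of tool y in deg); prints fractions from the present pose"""
    o=r.get_obs();p=np.array(o['tcp_pos']);M=Rn.from_rotvec(o['orientation'])
    print('t',round(o['clock'],2),'tcp',p,'F',np.array(o['contact_force']),'w',round(o['grip_width'],4),'ya',np.degrees(np.arctan2(*M.as_matrix()[1::-1,1])),'q',np.array(o['joints']))
    O=[];T=[]
    for x,y,z,a in rows:
        a=np.radians(a);Y=np.array([np.cos(a),np.sin(a),0]);Z=np.array([0,0,-1.]);D=Rn.from_matrix(np.column_stack([np.cross(Y,Z),Y,Z]))
        O.append((M.inv().apply(np.array([x,y,z])-p)/.5).round(3).tolist());T.append(((M.inv()*D).as_rotvec()/1.5).round(3).tolist())
    print('offset',O);print('turn',T)
G=np.array([.5825,.1477]);ux=np.array([.990,-.143]);uy=np.array([.143,.990]);GA=-8.2
def g(x,y): return G+x*ux+y*uy
E
python3 - <<'E'
from h import *
print(r.nose_length)
goto([(.46,-.28,.25,-40),(.5955,.242,.25,-8.2)])
E
```

```text
0.014
t 1.35 tcp [ 0.2633 -0.6215  0.2453] F [-0.3278 -0.0993 -0.5142] w 0.0856 ya -67.03803281340495 q [ 1.0619  0.477   0.0224  1.5554 -0.0115  1.1093 -0.0831]
offset [[0.629, -0.475, -0.009], [1.285, -1.331, -0.009]]
turn [[0.0, -0.0, -0.315], [0.0, -0.0, -0.685]]
```

carry_out(
  offset=[
    [0.629, -0.475, -0.01],
    [0.629, -0.475, -0.01],
    [0.629, -0.475, -0.01],
    [0.629, -0.475, -0.01],
    [0.629, -0.475, -0.01],
    [0.629, -0.475, -0.01],
    [0.629, -0.475, -0.01],
    [0.629, -0.475, -0.01],
  ],
  turn=[
    [0, 0, -0.315],
    [0, 0, -0.315],
    [0, 0, -0.315],
    [0, 0, -0.315],
    [0, 0, -0.315],
    [0, 0, -0.315],
    [0, 0, -0.315],
    [0, 0, -0.315],
  ],
  hand=1,
  force=40,
)

```text
clock: 2.15
tcp_pos: [0.4614, -0.2777, 0.2507]
orientation: [2.846, 1.33, 0.001]
contact_force: [0.9, -1.0, 0.3]
grip_width: 0.0001
```

```bash
python3 - <<'E'
from h import *
goto([(.54,.0,.25,-20),(.5955,.242,.25,-8.2)])
E
```

```text
t 2.15 tcp [ 0.4614 -0.2777  0.2507] F [ 0.9252 -1.0285  0.3324] w 0.0001 ya -39.90311426887777 q [ 0.632   0.2607 -0.2449  1.8634  0.0729  1.0252 -0.3392]
offset [[0.527, -0.236, 0.002], [0.969, -0.461, 0.002]]
turn [[0.001, -0.0, -0.232], [0.001, -0.0, -0.369]]
```

carry_out(
  offset=[
    [0.969, -0.461, 0],
    [0.969, -0.461, 0],
    [0.969, -0.461, 0],
    [0.969, -0.461, 0],
    [0.969, -0.461, 0],
    [0.969, -0.461, 0],
    [0.969, -0.461, 0],
    [0.969, -0.461, 0],
  ],
  turn=[
    [0, 0, -0.369],
    [0, 0, -0.369],
    [0, 0, -0.369],
    [0, 0, -0.369],
    [0, 0, -0.369],
    [0, 0, -0.369],
    [0, 0, -0.369],
    [0, 0, -0.369],
  ],
)

```text
clock: 2.95
tcp_pos: [0.561, 0.1088, 0.2506]
orientation: [2.376, 2.055, 0.001]
contact_force: [1.4, -0.4, -0.2]
grip_width: 0.0
```

```bash
python3 - <<'E'
from h import *
f=grab('wrist','w1.png')
for q in('paddle','tailstock','dial_axis','reset_peg','saddle_mid','head_seat'): find(f,'wrist',q)
for q in [(.5955,.242,.0)]: print(-f['R'].T@f['t'])
goto([(.5955,.242,.25,-8.2)])
E
```

```text
wrist paddle 0.83 [0.5955 0.2572 0.0612]
wrist tailstock 0.85 [0.5975 0.2575 0.0564]
wrist dial_axis 0.65 [0.5869 0.1322 0.0214]
wrist reset_peg 0.75 [0.4425 0.0968 0.0664]
wrist reset_peg 0.6 [0.5998 0.0338 0.1136]
wrist saddle_mid 0.82 [0.5828 0.1332 0.0163]
wrist head_seat 0.82 [0.587  0.1362 0.0223]
[0.5711 0.1818 0.3785]
t 3.3 tcp [0.5606 0.105  0.2501] F [-0.0264 -0.7733  0.1351] w 0.0003 ya -8.406117397211299 q [ 0.119   0.3479 -0.5185  1.7771  0.1952  1.0682 -0.6151]
offset [[0.281, 0.029, -0.0]]
turn [[-0.0, 0.001, -0.002]]
```

View pics/w1.png

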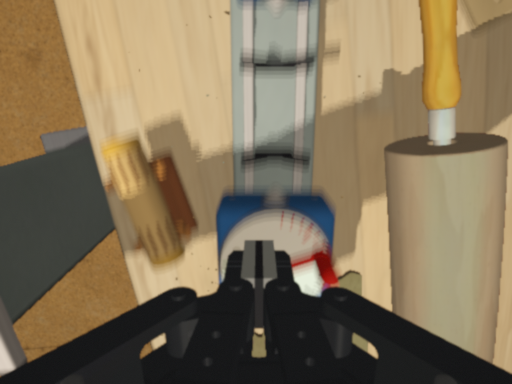

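The wrist view is blurred by motion, but the gauge axis runs vertically at column 275, so the yaw matches. The roller is at (140, 195). Next I go to a point in front of the paddle and lower.

carry_out(
  offset=[
    [0.281, 0.029, 0],
    [0.281, 0.029, 0],
    [0.281, 0.029, 0],
    [0.281, 0.029, 0],
    [0.281, 0.029, 0.1],
    [0.281, 0.029, 0.2],
    [0.281, 0.029, 0.27],
    [0.281, 0.029, 0.27],
  ],
  turn=[
    [0, 0, 0],
    [0, 0, 0],
    [0, 0, 0],
    [0, 0, 0],
    [0, 0, 0],
    [0, 0, 0],
    [0, 0, 0],
    [0, 0, 0],
  ],
)

```text
clock: 4.1
tcp_pos: [0.5923, 0.2392, 0.11]
orientation: [-2.377, -2.052, 0.016]
contact_force: [-0.4, -0.7, -0.7]
grip_width: 0.0001
```

```bash
python3 - <<'E'
from h import *
f=grab('top','t2.png')
i=cv2.imread('pics/t2.png')[145:240,170:310];cv2.imwrite('pics/c2.png',cv2.resize(i,None,fx=4,fy=4,interpolation=cv2.INTER_CUBIC))
p=r.get_obs()['tcp_pos'][:2]
a,b=p+.04*uy,p+.06*uy
goto([(*a,.114,-8.2),(*b,.114,-8.2)])
E
```

```text
t 4.15 tcp [0.5942 0.241  0.1135] F [0.1726 0.61   1.135 ] w 0.0 ya -8.39000515917224 q [-0.1365  0.6142 -0.4832  1.7172  0.3489  0.9019 -0.9113]
offset [[0.08, -0.0, -0.001], [0.12, -0.0, -0.001]]
turn [[-0.002, 0.002, -0.002], [-0.002, 0.002, -0.002]]
```

carry_out(
  offset=[
    [0.01, 0, 0],
    [0.02, 0, 0],
    [0.03, 0, 0],
    [0.035, 0, 0],
    [0.04, 0, 0],
    [0.045, 0, 0],
    [0.05, 0, 0],
    [0.055, 0, 0],
  ],
  turn=[
    [0, 0, 0],
    [0, 0, 0],
    [0, 0, 0],
    [0, 0, 0],
    [0, 0, 0],
    [0, 0, 0],
    [0, 0, 0],
    [0, 0, 0],
  ],
)

```text
clock: 4.95
tcp_pos: [0.5988, 0.2612, 0.1159]
orientation: [2.374, 2.043, -0.022]
contact_force: [-11.9, -28.7, 24.2]
grip_width: -0.0001
```

carry_out(
  offset=[
    [0.003, 0, 0],
    [0.006, 0, 0],
    [0.009, 0, 0],
    [0.012, 0, 0],
    [0.015, 0, 0],
    [0.018, 0, 0],
    [0.02, 0, 0],
    [0.02, 0, 0],
  ],
  turn=[
    [0, 0, 0],
    [0, 0, 0],
    [0, 0, 0],
    [0, 0, 0],
    [0, 0, 0],
    [0, 0, 0],
    [0, 0, 0],
    [0, 0, 0],
  ],
)

```text
clock: 5.75
tcp_pos: [0.5988, 0.2614, 0.116]
orientation: [2.374, 2.031, -0.045]
contact_force: [-22.1, -47.3, 39.0]
grip_width: 0.0002
```

carry_out(
  offset=[
    [-0.03, 0, 0],
    [-0.06, 0, 0],
    [-0.09, 0, 0],
    [-0.09, 0, -0.1],
    [-0.09, 0, -0.2],
    [-0.09, 0, -0.25],
    [-0.09, 0, -0.25],
    [-0.09, 0, -0.25],
  ],
  turn=[
    [0, 0, 0],
    [0, 0, 0],
    [0, 0, 0],
    [0, 0, 0],
    [0, 0, 0],
    [0, 0, 0],
    [0, 0, 0],
    [0, 0, 0],
  ],
)

```text
clock: 6.55
tcp_pos: [0.594, 0.237, 0.2406]
orientation: [2.375, 2.057, 0.002]
contact_force: [0.8, -0.1, -0.6]
grip_width: 0.0
```

```bash
python3 - <<'E'
from h import *
f=grab('wrist','w3.png')
t=grab('top','t3.png')
a=cv2.imread('pics/t2.png')[145:215,170:260];b=cv2.imread('pics/t3.png')[145:215,170:260]
c=np.hstack([cv2.resize(x,None,fx=4,fy=4,interpolation=cv2.INTER_CUBIC) for x in(a,b)])
w=cv2.imread('pics/w3.png')[:288]
c=np.vstack([c,np.hstack([w,np.zeros((288,c.shape[1]-512,3),np.uint8)])]);cv2.imwrite('pics/c3.png',c)
goto([(.5942,.241,.1135,-8.2)])
np.save('w3.npy',dict(R=f['R'],t=f['t']),allow_pickle=True)
find(t,'top','paddle')
E
```

```text
t 6.65 tcp [0.5933 0.2363 0.2388] F [ 0.1649 -0.1302 -0.9146] w 0.0001 ya -8.227965757023924 q [-0.0907  0.4778 -0.5326  1.6237  0.2625  1.1146 -0.8349]
offset [[0.01, 0.001, 0.251]]
turn [[-0.001, 0.001, -0.0]]
top paddle 0.58 [0.5877 0.2633 0.0231]
top paddle 0.48 [0.5767 0.2806 0.0853]
```

View pics/c3.png

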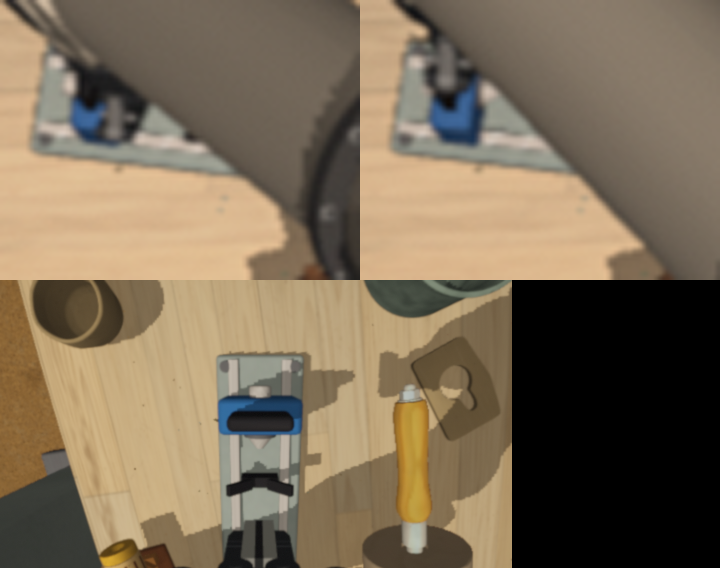

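```bash
python3 - <<'E'
from h import *
f=grab('wrist')
def gc(p): d=p[:2]-G; return np.array([d@ux,d@uy])
for n,u,v,z in(('base end',260,74,.018),('body back',260,117,.085),('body front',240,154,.085),('pad top back',260,131,.13),('pad front bottomish',260,150,.13),('cone tip',260,166,.065),('saddle',258,205,.06),('saddleL',228,211,.065),('saddleR',293,211,.065)): print(n,gc(back(f,(u,v),z)))
E
```

```text
base end [-0.0011  0.1853]
body back [-0.0013  0.147 ]
body front [-0.0185  0.1159]
pad top back [-0.0015  0.1398]
pad front bottomish [-0.0015  0.1263]
cone tip [-0.0013  0.1012]
saddle [-0.0032  0.0613]
saddleL [-0.0323  0.0569]
saddleR [0.0307 0.0568]
```

The wrist crop shows the tailstock at (260, 135), its cone tip at (260, 166) and the near saddle at (260, 207). The tailstock barely moved under about 50 N, so it may already be at its back stop. I'll look at both cones from above the middle.

```bash
python3 - <<'E'
from h import *
goto([(*g(-.002,-.06),.25,-8.2)])
E
```

```text
t 6.75 tcp [0.5933 0.2363 0.2386] F [ 0.2162  0.3813 -0.1849] w -0.0002 ya -8.231045728760932 q [-0.0909  0.4781 -0.5324  1.6236  0.2625  1.1148 -0.8349]
offset [[-0.299, -0.0, -0.022]]
turn [[-0.002, 0.001, -0.0]]
```

carry_out(
  offset=[
    [-0.3, 0, -0.022],
    [-0.3, 0, -0.022],
    [-0.3, 0, -0.022],
    [-0.3, 0, -0.022],
    [-0.3, 0, -0.022],
    [-0.3, 0, -0.022],
  ],
  turn=[
    [0, 0, 0],
    [0, 0, 0],
    [0, 0, 0],
    [0, 0, 0],
    [0, 0, 0],
    [0, 0, 0],
  ],
  hand=0,
)

```text
clock: 7.35
tcp_pos: [0.5722, 0.0895, 0.2508]
orientation: [-2.373, -2.057, 0.0]
contact_force: [0.3, 0.9, 0.5]
grip_width: 0.0847
```

```bash
python3 - <<'E'
from h import *
grab('wrist');f=grab('wrist','w4.png')
i=cv2.imread('pics/w4.png');cv2.imwrite('pics/c4.png',cv2.resize(i[0:300,150:400],None,fx=2,fy=2,interpolation=cv2.INTER_CUBIC))
import pickle;pickle.dump(f,open('w4.pkl','wb'))
print(r.get_obs()['tcp_pos'],r.get_obs()['clock'])
E
```

```text
[0.5723 0.0901 0.2509] 7.45
```

View pics/c4.png

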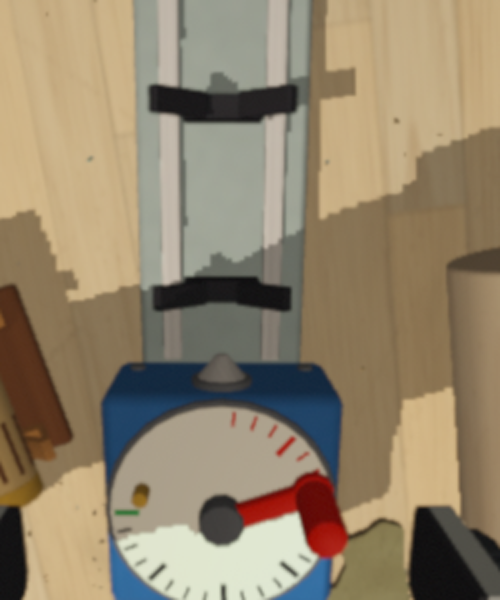

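The clear view shows the headstock cone tip at crop (222, 353), the saddles at v≈297 and v≈102, the dial hub at (221, 520) and the peg top at (326, 540). The green mark and brass pin are at (127–140, 500).

```bash
python3 - <<'E'
from h import *
import pickle;f=pickle.load(open('w4.pkl','rb'))
def gc(p): d=p[:2]-G; return np.array([d@ux,d@uy])
for n,u,v,z in(('headtip',222,353,.065),('face L',124,365,.085),('face R',322,365,.085),('sadN L',156,301,.065),('sadN R',289,301,.065),('sadF L',151,101,.065),('sadF R',296,101,.065),('dial',221,520,.10),('dialtop',221,402,.09),('green',127,513,.09),('pegtop',326,540,.145),('pegbase',313,487,.105),('base L far',135,20,.018),('base R far',311,20,.018)):
    p=back(f,(150+u/2,v/2),z);print(n,p[:2],gc(p))
E
```

```text
headtip [0.5742 0.0892] [ 0.0002 -0.0591]
face L [0.5293 0.0947] [-0.0451 -0.0601]
face R [0.6196 0.0817] [ 0.0461 -0.06  ]
sadN L [0.5466 0.1189] [-0.0315 -0.0336]
sadN R [0.6095 0.1099] [ 0.0322 -0.0336]
sadF L [0.5592 0.2073] [-0.0316  0.0557]
sadF R [0.6228 0.1982] [0.0327 0.0558]
dial [0.5634 0.0177] [-0.0003 -0.1315]
dialtop [0.5712 0.0722] [-0.0004 -0.0764]
green [0.518  0.0227] [-0.046 -0.133]
pegtop [0.6067 0.0263] [ 0.0413 -0.1168]
pegbase [0.6075 0.0308] [ 0.0415 -0.1122]
base L far [0.5541 0.2526] [-0.0431  0.0998]
base R far [0.6407 0.2403] [0.0443 0.0999]
```

```bash
python3 - <<'E'
from h import *
goto([(.4348,.0897-.03,.2,8)])
E
```

```text
t 7.45 tcp [0.5723 0.0901 0.2509] F [0.1449 0.5893 0.6773] w 0.0853 ya -8.087825227922128 q [ 0.1509  0.3636 -0.525   1.7551  0.2027  1.0773 -0.5836]
offset [[-0.099, -0.264, 0.102]]
turn [[-0.0, -0.001, -0.187]]
```

carry_out(
  offset=[
    [-0.1, -0.264, 0.1],
    [-0.1, -0.264, 0.1],
    [-0.1, -0.264, 0.1],
    [-0.1, -0.264, 0.1],
    [-0.1, -0.264, 0.1],
    [-0.1, -0.264, 0.1],
  ],
  turn=[
    [0, 0, -0.187],
    [0, 0, -0.187],
    [0, 0, -0.187],
    [0, 0, -0.187],
    [0, 0, -0.187],
    [0, 0, -0.187],
  ],
)

```text
clock: 8.05
tcp_pos: [0.4364, 0.0589, 0.2022]
orientation: [2.062, 2.368, 0.004]
contact_force: [-0.2, 0.6, 1.1]
grip_width: 0.0854
```

```bash
python3 - <<'E'
from h import *
grab('wrist');f=grab('wrist','w5.png')
import pickle;pickle.dump(f,open('w5.pkl','wb'))
find(f,'wrist','roller');find(f,'wrist','roller_rest')
for d in outline_of('roller','wrist')[:2]:
    m=np.array(d['region']).astype(np.uint8);v,u=np.nonzero(m);print(d['score'],len(u),u.min(),u.max(),v.min(),v.max())
    c=max(cv2.findContours(m,0,2)[0],key=cv2.contourArea);print(cv2.minAreaRect(c))
    b=cv2.boxPoints(cv2.minAreaRect(c));print([back(f,q,.06)[:2] for q in b])
goto([(.4348,.0897,.1,8)])
E
```

```text
wrist roller 0.57 [0.4332 0.0933 0.0647]
wrist roller_rest 0.8 [0.4215 0.0814 0.0097]
wrist roller_rest 0.68 [0.6017 0.0282 0.1073]
0.93 8153 236 287 63 236
((261.5, 149.5), (173.0, 51.0), 90.0)
[array([0.4062, 0.1552]), array([0.4451, 0.1606]), array([0.4681, 0.0182]), array([0.4231, 0.0121])]
t 8.3 tcp [0.4357 0.0582 0.2016] F [ 0.1546 -0.8061 -0.4132] w 0.0854 ya 7.8399039091767095 q [ 0.2849  0.1939 -0.6149  2.1064  0.1441  0.8802 -0.2763]
offset [[0.063, 0.007, 0.203]]
turn [[0.001, -0.0, -0.002]]
```

View pics/w5.png

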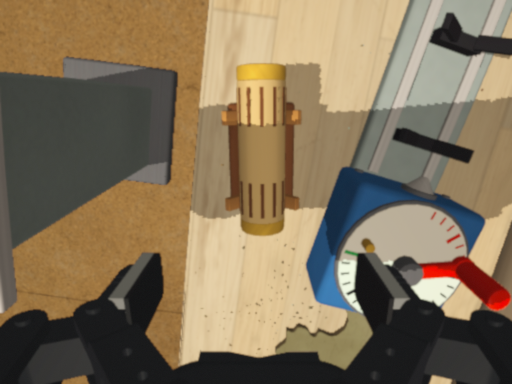

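```bash
python3 - <<'E'
from h import *
goto([(.4354,.0885,.2,8),(.4354,.0885,.048,8)])
E
```

```text
t 8.3 tcp [0.4357 0.0582 0.2016] F [ 0.1546 -0.8061 -0.4132] w 0.0854 ya 7.8399039091767095 q [ 0.2849  0.1939 -0.6149  2.1064  0.1441  0.8802 -0.2763]
offset [[0.06, 0.008, 0.003], [0.06, 0.007, 0.307]]
turn [[0.001, -0.0, -0.002], [0.001, -0.0, -0.002]]
```

carry_out(
  offset=[
    [0.06, 0.008, 0.0],
    [0.06, 0.008, 0.08],
    [0.06, 0.008, 0.16],
    [0.06, 0.008, 0.23],
    [0.06, 0.008, 0.28],
    [0.06, 0.008, 0.307],
    [0.06, 0.008, 0.307],
    [0.06, 0.008, 0.307],
  ],
  turn=[
    [0, 0, 0],
    [0, 0, 0],
    [0, 0, 0],
    [0, 0, 0],
    [0, 0, 0],
    [0, 0, 0],
    [0, 0, 0],
    [0, 0, 0],
  ],
)

```text
clock: 9.1
tcp_pos: [0.4353, 0.0883, 0.0484]
orientation: [2.064, 2.368, 0.001]
contact_force: [-0.1, 0.3, 0.7]
grip_width: 0.0853
```

carry_out(
  offset=[
    [0, 0, 0],
    [0, 0, 0],
    [0, 0, 0],
    [0, 0, 0],
    [0, 0, 0],
    [0, 0, 0],
  ],
  turn=[
    [0, 0, 0],
    [0, 0, 0],
    [0, 0, 0],
    [0, 0, 0],
    [0, 0, 0],
    [0, 0, 0],
  ],
  hand=1,
  force=40,
)

```text
clock: 9.7
tcp_pos: [0.4357, 0.088, 0.0488]
orientation: [2.064, 2.366, 0.003]
contact_force: [0.4, -0.8, 6.7]
grip_width: 0.0388
```

```bash
python3 - <<'E'
from h import *
goto([(.4354,.0885,.2,8)])
E
```

```text
t 9.7 tcp [0.4357 0.088  0.0488] F [ 0.3548 -0.8324  6.7138] w 0.0388 ya 7.81177956377646 q [ 0.0835  0.4673 -0.5027  2.2137  0.4292  0.5507 -0.6078]
offset [[0.001, 0.0, -0.302]]
turn [[0.002, 0.0, -0.002]]
```

carry_out(
  offset=[
    [0, 0, -0.04],
    [0, 0, -0.1],
    [0, 0, -0.18],
    [0, 0, -0.26],
    [0, 0, -0.3],
    [0, 0, -0.3],
  ],
  turn=[
    [0, 0, 0],
    [0, 0, 0],
    [0, 0, 0],
    [0, 0, 0],
    [0, 0, 0],
    [0, 0, 0],
  ],
)

```text
clock: 10.3
tcp_pos: [0.4362, 0.0882, 0.2005]
orientation: [2.063, 2.364, 0.006]
contact_force: [0.0, -0.8, -1.9]
grip_width: 0.0389
```

```bash
python3 - <<'E'
from h import *
goto([(*g(.0005,.020),.2,-8.2)])
E
```

```text
t 10.3 tcp [0.4362 0.0882 0.2005] F [ 0.0093 -0.7569 -1.8926] w 0.0389 ya 7.785980783408082 q [ 0.2499  0.2087 -0.6541  2.0977  0.1672  0.8787 -0.3644]
offset [[0.116, 0.318, 0.003]]
turn [[0.004, -0.0, 0.186]]
```

carry_out(
  offset=[
    [0.05, 0.1, 0],
    [0.116, 0.2, 0],
    [0.116, 0.318, 0],
    [0.116, 0.318, 0],
    [0.116, 0.318, 0],
    [0.116, 0.318, 0],
    [0.116, 0.318, 0],
    [0.116, 0.318, 0],
  ],
  turn=[
    [0, 0, 0.05],
    [0.004, 0, 0.1],
    [0.004, 0, 0.186],
    [0.004, 0, 0.186],
    [0.004, 0, 0.186],
    [0.004, 0, 0.186],
    [0.004, 0, 0.186],
    [0.004, 0, 0.186],
  ],
)

```text
clock: 11.1
tcp_pos: [0.583, 0.1664, 0.1974]
orientation: [-2.371, -2.055, 0.009]
contact_force: [0.1, -0.1, -1.7]
grip_width: 0.0389
```

```bash
python3 - <<'E'
from h import *
grab('wrist','w6.png')
goto([(*g(.0005,.020),.13,-8.2),(*g(.0005,.020),.069,-8.2),(*g(.0005,.020),.064,-8.2)])
E
```

```text
t 11.15 tcp [0.5833 0.1665 0.1977] F [ 0.5118 -0.4485 -2.6149] w 0.0382 ya -8.157187062226445 q [ 0.0365  0.4743 -0.5547  1.7378  0.2841  1.0169 -0.7636]
offset [[0.003, 0.006, 0.135], [0.003, 0.006, 0.257], [0.003, 0.006, 0.267]]
turn [[-0.004, 0.001, 0.001], [-0.004, 0.001, 0.001], [-0.004, 0.001, 0.001]]
```

View pics/w6.png

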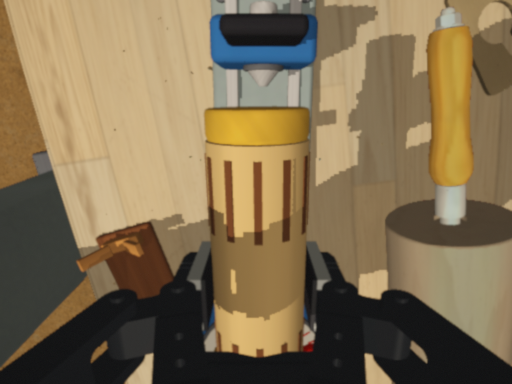

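The roller is held straight and level. Its far end is at (257, 108) and the tail cone tip is at (264, 84). I'll check where the end face lies, then lower.

```bash
python3 - <<'E'
from h import *
f=grab('wrist')
def gc(p): d=p[:2]-G; return np.array([d@ux,d@uy])
o=r.get_obs()['tcp_pos'];print('tcp',gc(np.array(o)),'end top',gc(back(f,(257,107),o[2]+.021)),'conetip',gc(back(f,(264,85),.065)))
goto([(*g(.0005,.020),.13,-8.2)])
E
```

```text
tcp [-0.0016  0.0188] end top [-0.0026  0.0896] conetip [0.0012 0.1013]
t 11.2 tcp [0.5836 0.1666 0.1979] F [ 0.1287 -0.654  -2.4262] w 0.0389 ya -8.169478462731126 q [ 0.0365  0.4743 -0.5547  1.7374  0.284   1.0169 -0.7636]
offset [[0.003, 0.005, 0.136]]
turn [[-0.004, 0.001, 0.0]]
```

carry_out(
  offset=[
    [0.003, 0.005, 0.05],
    [0.003, 0.005, 0.12],
    [0.003, 0.005, 0.18],
    [0.003, 0.005, 0.22],
    [0.003, 0.005, 0.24],
    [0.003, 0.005, 0.25],
    [0.003, 0.005, 0.255],
    [0.003, 0.005, 0.255],
  ],
  turn=[
    [-0.004, 0, 0],
    [-0.004, 0, 0],
    [-0.004, 0, 0],
    [-0.004, 0, 0],
    [-0.004, 0, 0],
    [-0.004, 0, 0],
    [-0.004, 0, 0],
    [-0.004, 0, 0],
  ],
)

```text
clock: 12.0
tcp_pos: [0.5867, 0.1683, 0.0711]
orientation: [2.373, 2.057, 0.001]
contact_force: [0.0, 0.6, -2.1]
grip_width: 0.0381
```

carry_out(
  offset=[
    [0, 0, 0.003],
    [0, 0, 0.006],
    [0, 0, 0.009],
    [0, 0, 0.012],
    [0, 0, 0.012],
    [0, 0, 0.012],
  ],
  turn=[
    [0, 0, 0],
    [0, 0, 0],
    [0, 0, 0],
    [0, 0, 0],
    [0, 0, 0],
    [0, 0, 0],
  ],
)

```text
clock: 12.6
tcp_pos: [0.5862, 0.1682, 0.0646]
orientation: [2.373, 2.057, -0.001]
contact_force: [-2.0, 0.6, 2.6]
grip_width: 0.0389
```

carry_out(
  offset=[
    [0, 0, 0],
    [0, 0, 0],
    [0, 0, 0],
    [0, 0, -0.05],
    [0, 0, -0.15],
    [0, 0, -0.25],
    [0, 0, -0.34],
    [0, 0, -0.34],
  ],
  turn=[
    [0, 0, 0],
    [0, 0, 0],
    [0, 0, 0],
    [0, 0, 0],
    [0, 0, 0],
    [0, 0, 0],
    [0, 0, 0],
    [0, 0, 0],
  ],
  hand=0,
)

```text
clock: 13.4
tcp_pos: [0.5895, 0.1703, 0.2416]
orientation: [2.37, 2.054, 0.017]
contact_force: [0.9, 0.6, -0.0]
grip_width: 0.0852
```

```bash
python3 - <<'E'
from h import *
f=grab('wrist','w7.png')
find(f,'wrist','roller')
goto([(*g(0,.10),.25,-8.2),(*g(0,.175),.25,-8.2),(*g(0,.175),.114,-8.2)])
E
```

```text
wrist roller 0.82 [0.5868 0.1758 0.0799]
t 13.5 tcp [0.5867 0.1684 0.2355] F [-0.3238 -1.4679 -0.926 ] w 0.0854 ya -8.177895015245616 q [ 0.0458  0.4383 -0.5687  1.6982  0.264   1.0798 -0.7478]
offset [[0.158, -0.002, -0.029], [0.308, -0.002, -0.029], [0.308, -0.003, 0.243]]
turn [[0.002, -0.0, 0.0], [0.002, -0.0, 0.0], [0.002, -0.0, 0.0]]
```

View pics/w7.png

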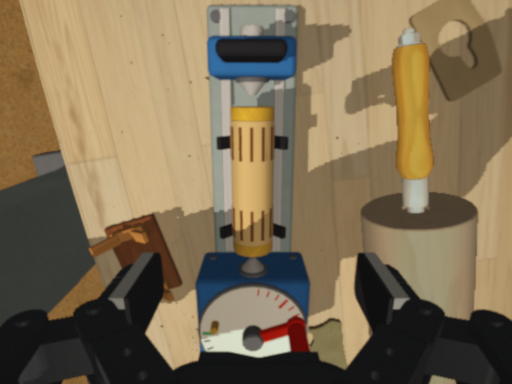

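The roller lies centred in both saddles at (252, 180), between the head cone (252, 265) and the tail cone (254, 90). Now I go behind the paddle with the fingers closed.

carry_out(
  offset=[
    [0.1, 0, -0.03],
    [0.2, 0, -0.03],
    [0.31, 0, -0.03],
    [0.31, 0, 0],
    [0.31, 0, 0.09],
    [0.31, 0, 0.17],
    [0.31, 0, 0.251],
    [0.31, 0, 0.251],
  ],
  turn=[
    [0, 0, 0],
    [0, 0, 0],
    [0, 0, 0],
    [0, 0, 0],
    [0, 0, 0],
    [0, 0, 0],
    [0, 0, 0],
    [0, 0, 0],
  ],
  hand=1,
)

```text
clock: 14.3
tcp_pos: [0.6036, 0.3178, 0.1003]
orientation: [-2.372, -2.057, 0.023]
contact_force: [0.2, -0.7, -0.8]
grip_width: 0.0001
```

carry_out(
  offset=[
    [-0.015, 0, 0],
    [-0.03, 0, 0],
    [-0.045, 0, 0],
    [-0.06, 0, 0],
    [-0.072, 0, 0],
    [-0.084, 0, 0],
    [-0.092, 0, 0],
    [-0.1, 0, 0],
  ],
  turn=[
    [0, 0, 0],
    [0, 0, 0],
    [0, 0, 0],
    [0, 0, 0],
    [0, 0, 0],
    [0, 0, 0],
    [0, 0, 0],
    [0, 0, 0],
  ],
)

```text
clock: 15.1
tcp_pos: [0.6019, 0.2735, 0.1099]
orientation: [2.373, 2.058, 0.005]
contact_force: [2.3, 5.8, 4.7]
grip_width: -0.0
```

```bash
python3 - <<'E'
from h import *
p=np.array(r.get_obs()['tcp_pos'])[:2]-G;print(p@ux,p@uy)
goto([(*g(0,.1),.11,-8.2)])
E
```

```text
0.0011688780478211979 0.1272982180008553
t 15.1 tcp [0.6019 0.2735 0.1099] F [2.3116 5.786  4.7182] w -0.0 ya -8.131521634787976 q [-0.1515  0.6532 -0.5281  1.6725  0.3945  0.9205 -0.9731]
offset [[-0.054, -0.002, -0.0]]
turn [[0.002, -0.002, 0.001]]
```

carry_out(
  offset=[
    [-0.003, 0, 0],
    [-0.006, 0, 0],
    [-0.009, 0, 0],
    [-0.012, 0, 0],
    [-0.015, 0, 0],
    [-0.018, 0, 0],
    [-0.018, 0, 0],
    [-0.018, 0, 0],
  ],
  turn=[
    [0, 0, 0],
    [0, 0, 0],
    [0, 0, 0],
    [0, 0, 0],
    [0, 0, 0],
    [0, 0, 0],
    [0, 0, 0],
    [0, 0, 0],
  ],
)

```text
clock: 15.9
tcp_pos: [0.6005, 0.2645, 0.1097]
orientation: [2.373, 2.058, 0.004]
contact_force: [2.1, 4.4, 3.8]
grip_width: -0.0002
```

carry_out(
  offset=[
    [-0.002, 0, 0],
    [-0.004, 0, 0],
    [-0.006, 0, 0],
    [-0.008, 0, 0],
    [-0.008, 0, 0],
    [-0.008, 0, 0],
  ],
  turn=[
    [0, 0, 0],
    [0, 0, 0],
    [0, 0, 0],
    [0, 0, 0],
    [0, 0, 0],
    [0, 0, 0],
  ],
)

```text
clock: 16.5
tcp_pos: [0.6, 0.2616, 0.1097]
orientation: [-2.372, -2.059, -0.006]
contact_force: [2.9, 7.3, 1.5]
grip_width: -0.0004
```

carry_out(
  offset=[
    [-0.003, 0, 0],
    [-0.006, 0, 0],
    [-0.009, 0, 0],
    [-0.012, 0, 0],
    [-0.012, 0, 0],
    [-0.012, 0, 0],
  ],
  turn=[
    [0, 0, 0],
    [0, 0, 0],
    [0, 0, 0],
    [0, 0, 0],
    [0, 0, 0],
    [0, 0, 0],
  ],
)

```text
clock: 17.1
tcp_pos: [0.5998, 0.2609, 0.1099]
orientation: [-2.366, -2.06, -0.019]
contact_force: [8.6, 18.0, -6.7]
grip_width: -0.0001
```

carry_out(
  offset=[
    [0.02, 0, 0],
    [0.05, 0, 0],
    [0.07, 0, -0.08],
    [0.07, 0, -0.17],
    [0.0, 0, -0.26],
    [-0.1, 0, -0.28],
    [-0.2, 0, -0.28],
    [-0.2, 0, -0.28],
  ],
  turn=[
    [0, 0, 0],
    [0, 0, 0],
    [0, 0, 0],
    [0, 0, 0],
    [0, 0, 0],
    [0, 0, 0],
    [0, 0, 0],
    [0, 0, 0],
  ],
)

```text
clock: 17.9
tcp_pos: [0.5843, 0.1457, 0.2485]
orientation: [2.38, 2.043, -0.009]
contact_force: [1.0, -0.8, -0.5]
grip_width: 0.0001
```

```bash
python3 - <<'E'
from h import *
grab('wrist');f=grab('wrist','w8.png')
cv2.imwrite('pics/c8.png',cv2.resize(cv2.imread('pics/w8.png')[0:330,150:400],None,fx=1.8,fy=1.8,interpolation=cv2.INTER_CUBIC))
import pickle;pickle.dump(f,open('w8.pkl','wb'))
goto([(*g(0,-.06),.25,-8.2)])
E
```

```text
t 18.0 tcp [0.5839 0.1513 0.2484] F [-0.3316 -0.138   0.0893] w 0.0003 ya -8.428469951086823 q [ 0.0831  0.4183 -0.5813  1.6977  0.255   1.1044 -0.722 ]
offset [[-0.128, -0.001, -0.003]]
turn [[-0.001, 0.002, -0.003]]
```

View pics/c8.png

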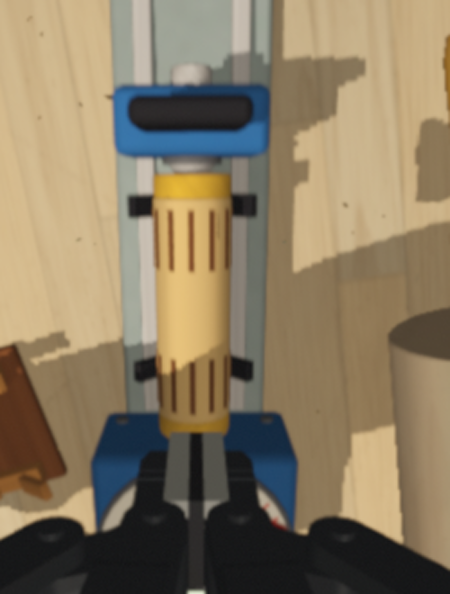

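The roller is now held between both cones, and no cone tip shows at (190, 165) or (195, 435). Next I measure the tailstock travel from this picture and plan the peg move.

```bash
python3 - <<'E'
from h import *
import pickle;f=pickle.load(open('w8.pkl','rb'))
def gc(p): d=p[:2]-G; return np.array([d@ux,d@uy])
for n,u,v,z in(('pad back',190,96,.13),('body back',190,86,.085),('ring far top',192,172,.085),('ring near',192,437,.08)): print(n,gc(back(f,(150+u/1.8,v/1.8),z)))
D=np.array([.5634,.0177]);P=np.array([.6067,.0263])
w=P-D;print(np.linalg.norm(w),np.degrees(np.arctan2(w[1],w[0])))
E
```

```text
pad back [-0.      0.1033]
body back [-0.0003  0.1127]
ring far top [0.0002 0.0748]
ring near [-0.0012 -0.0641]
0.04414578122539005 11.23357208451747
```

The measured positions agree with a seated roller: the ring ends lie at −0.064 and 0.075, where −0.065 and 0.075 are expected. Now the peg.

```bash
python3 - <<'E'
from h import *
goto([(.6067,.0268,.24,60)])
E
```

```text
t 18.0 tcp [0.5839 0.1513 0.2484] F [-0.3316 -0.138   0.0893] w 0.0003 ya -8.428469951086823 q [ 0.0831  0.4183 -0.5813  1.6977  0.255   1.1044 -0.722 ]
offset [[-0.24, 0.082, 0.018]]
turn [[-0.002, 0.002, -0.796]]
```

carry_out(
  offset=[
    [-0.24, 0.082, 0.018],
    [-0.24, 0.082, 0.018],
    [-0.24, 0.082, 0.018],
    [-0.24, 0.082, 0.018],
    [-0.24, 0.082, 0.018],
    [-0.24, 0.082, 0.018],
    [-0.24, 0.082, 0.018],
    [-0.24, 0.082, 0.018],
  ],
  turn=[
    [0, 0, -0.796],
    [0, 0, -0.796],
    [0, 0, -0.796],
    [0, 0, -0.796],
    [0, 0, -0.796],
    [0, 0, -0.796],
    [0, 0, -0.796],
    [0, 0, -0.796],
  ],
  hand=0.5,
)

```text
clock: 18.8
tcp_pos: [0.6076, 0.0321, 0.2394]
orientation: [-0.793, -3.038, 0.0]
contact_force: [-0.1, 0.7, 0.3]
grip_width: 0.0427
```

```bash
python3 - <<'E'
from h import *
goto([(.6067,.0268,.24,102),(.6067,.0268,.124,102)])
E
```

```text
t 18.8 tcp [0.6076 0.0321 0.2394] F [-0.1313  0.662   0.3204] w 0.0427 ya 60.74753020950674 q [ 0.433   0.4909 -0.8001  1.6855  0.3824  1.1305  0.5856]
offset [[-0.004, -0.01, -0.001], [-0.004, -0.01, 0.231]]
turn [[0.0, -0.001, -0.48], [0.0, -0.001, -0.48]]
```

carry_out(
  offset=[
    [-0.004, -0.01, 0],
    [-0.004, -0.01, 0],
    [-0.004, -0.01, 0],
    [-0.004, -0.01, 0],
    [-0.004, -0.01, 0],
    [-0.004, -0.01, 0.05],
    [-0.004, -0.01, 0.12],
    [-0.004, -0.01, 0.12],
  ],
  turn=[
    [0, 0, -0.48],
    [0, 0, -0.48],
    [0, 0, -0.48],
    [0, 0, -0.48],
    [0, 0, -0.48],
    [0, 0, -0.48],
    [0, 0, -0.48],
    [0, 0, -0.48],
  ],
)

```text
clock: 19.6
tcp_pos: [0.6041, 0.0253, 0.1753]
orientation: [0.317, -3.117, -0.0]
contact_force: [-0.3, -0.2, -0.9]
grip_width: 0.0431
```

```bash
python3 - <<'E'
from h import *
grab('wrist');f=grab('wrist','w9.png')
find(f,'wrist','reset_peg')
im=np.array(f['pixels']).astype(int);m=((im[:,:,0]>110)&(im[:,:,1]<70)&(im[:,:,2]<70)).astype(np.uint8)
n,l,s,c=cv2.connectedComponentsWithStats(m)
print([(s[i].tolist(),c[i].round(0).tolist()) for i in range(1,n) if s[i][4]>60])
print('peg exp px',proj(f,[.6067,.0263,.145]),'tcp px',proj(f,r.get_obs()['tcp_pos']))
goto([(.6067,.0268,.124,102)])
E
```

```text
wrist reset_peg 0.84 [0.5934 0.0268 0.1026]
wrist reset_peg 0.72 [0.5793 0.1429 0.082 ]
[([331, 0, 40, 7, 97], [350.0, 1.0]), ([388, 0, 14, 40, 237], [396.0, 18.0]), ([241, 165, 33, 93, 2063], [257.0, 217.0])]
peg exp px [258.7586 244.1263] tcp px [257.7954 280.9023]
t 19.75 tcp [0.6075 0.026  0.181 ] F [0.6488 0.7635 0.9348] w 0.0429 ya 101.58898748418666 q [ 0.5119  0.6025 -0.9171  1.738   0.5375  1.073   1.1862]
offset [[0.001, 0.002, 0.114]]
turn [[0.0, 0.0, -0.005]]
```

View pics/w9.png

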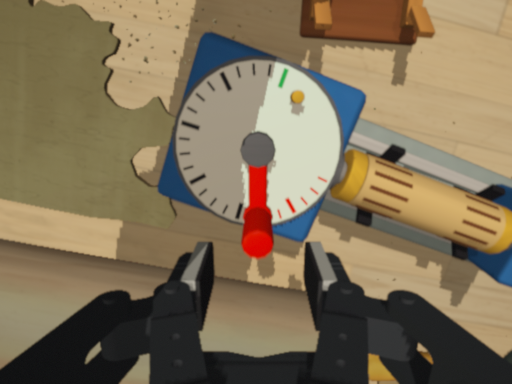

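The peg top is at (257, 243), exactly where projected, and midway between the fingers. I descend around it and narrow the jaws.

carry_out(
  offset=[
    [0, 0.002, 0.05],
    [0, 0.002, 0.09],
    [0, 0.002, 0.114],
    [0, 0.002, 0.114],
    [0, 0.002, 0.114],
  ],
  turn=[
    [0, 0, 0],
    [0, 0, 0],
    [0, 0, 0],
    [0, 0, 0],
    [0, 0, 0],
  ],
)

```text
clock: 20.25
tcp_pos: [0.6075, 0.0258, 0.1242]
orientation: [-0.315, 3.124, -0.001]
contact_force: [0.5, -0.9, 0.7]
grip_width: 0.0428
```

carry_out(
  offset=[
    [0, 0, 0],
    [0, 0, 0],
    [0, 0, 0],
  ],
  turn=[
    [0, 0, 0],
    [0, 0, 0],
    [0, 0, 0],
  ],
  hand=0.7,
  force=20,
)

```text
clock: 20.55
tcp_pos: [0.6071, 0.0254, 0.1236]
orientation: [-0.314, 3.125, -0.002]
contact_force: [-0.3, 0.3, 0.6]
grip_width: 0.0259
```

carry_out(
  offset=[
    [0.001, -0.012, 0],
    [0.003, -0.025, 0],
    [0.008, -0.036, 0],
    [0.014, -0.047, 0],
    [0.021, -0.057, 0],
    [0.029, -0.066, 0],
    [0.039, -0.074, 0],
    [0.05, -0.08, 0],
  ],
  turn=[
    [0, 0, 0.093],
    [0, 0, 0.186],
    [0, 0, 0.279],
    [0, 0, 0.372],
    [0, 0, 0.465],
    [0, 0, 0.558],
    [0, 0, 0.652],
    [0, 0, 0.745],
  ],
)

```text
clock: 21.35
tcp_pos: [0.5909, -0.0182, 0.1234]
orientation: [1.397, 2.812, 0.002]
contact_force: [2.3, 1.0, -1.7]
grip_width: 0.0258
```

```bash
python3 - <<'E'
from h import *
D=np.array([.5634,.0180])
o=r.get_obs();p=np.array(o['tcp_pos'])[:2]-D;print('R',np.linalg.norm(p),'th',np.degrees(np.arctan2(p[1],p[0])))
goto([(.6,.02,.124,37)])
E
```

```text
R 0.04544448122004687 th -52.82371984635734
t 21.35 tcp [ 0.5909 -0.0182  0.1234] F [ 2.3334  1.0388 -1.6668] w 0.0258 ya 37.16460685568 q [ 0.394   0.558  -0.6221  1.834   0.412   0.8793  0.2249]
offset [[0.05, 0.061, -0.001]]
turn [[0.001, 0.001, 0.002]]
```

Tracking well (radius 45 mm, about 2.5 N against the finger). I continue the same arc.

carry_out(
  offset=[
    [0.001, -0.012, 0],
    [0.003, -0.025, 0],
    [0.008, -0.036, 0],
    [0.014, -0.047, 0],
    [0.021, -0.057, 0],
    [0.029, -0.066, 0],
    [0.039, -0.074, 0],
    [0.05, -0.08, 0],
  ],
  turn=[
    [0, 0, 0.093],
    [0, 0, 0.186],
    [0, 0, 0.279],
    [0, 0, 0.372],
    [0, 0, 0.465],
    [0, 0, 0.558],
    [0, 0, 0.652],
    [0, 0, 0.745],
  ],
)

```text
clock: 22.15
tcp_pos: [0.5441, -0.0236, 0.1236]
orientation: [2.676, 1.643, 0.002]
contact_force: [2.8, -0.3, -1.9]
grip_width: 0.0256
```

carry_out(
  offset=[
    [0.001, -0.012, 0],
    [0.003, -0.025, 0],
    [0.008, -0.036, 0],
    [0.014, -0.047, 0],
    [0.021, -0.057, 0],
    [0.025, -0.062, 0],
    [0.029, -0.066, 0],
    [0.029, -0.066, 0],
  ],
  turn=[
    [0, 0, 0.093],
    [0, 0, 0.186],
    [0, 0, 0.279],
    [0, 0, 0.372],
    [0, 0, 0.465],
    [0, 0, 0.51],
    [0, 0, 0.558],
    [0, 0, 0.558],
  ],
)

```text
clock: 22.95
tcp_pos: [0.5204, 0.0045, 0.1234]
orientation: [3.112, 0.423, 0.001]
contact_force: [-0.0, -1.1, 0.7]
grip_width: 0.0256
```

```bash
python3 - <<'E'
from h import *
D=np.array([.5634,.0180])
o=r.get_obs();p=np.array(o['tcp_pos'])[:2]-D;print('R',np.linalg.norm(p),'th',np.degrees(np.arctan2(p[1],p[0])))
goto([(.6,.02,.124,-98)])
E
```

```text
R 0.04507387563575088 th -162.61335195806367
t 22.95 tcp [0.5204 0.0045 0.1234] F [-0.009  -1.0503  0.7198] w 0.0256 ya -74.52296010186801 q [ 0.0326  0.3915 -0.1975  2.0207  0.1131  0.739  -1.5347]
offset [[0.162, 0.013, -0.001]]
turn [[0.001, -0.0, 0.273]]
```

carry_out(
  offset=[
    [0.0, -0.006, 0],
    [0.001, -0.012, 0],
    [0.002, -0.018, 0],
    [0.003, -0.025, 0],
    [0.005, -0.03, 0],
    [0.008, -0.036, 0],
    [0.008, -0.036, 0],
  ],
  turn=[
    [0, 0, 0.047],
    [0, 0, 0.093],
    [0, 0, 0.14],
    [0, 0, 0.186],
    [0, 0, 0.233],
    [0, 0, 0.279],
    [0, 0, 0.279],
  ],
)

```text
clock: 23.65
tcp_pos: [0.5192, 0.023, 0.123]
orientation: [3.132, -0.23, -0.0]
contact_force: [-0.1, -0.8, -0.3]
grip_width: 0.0258
```

carry_out(
  offset=[
    [0, -0.003, 0],
    [0.0, -0.006, 0],
    [0, -0.009, 0],
    [0.001, -0.012, 0],
    [0.001, -0.012, 0],
  ],
  turn=[
    [0, 0, 0.024],
    [0, 0, 0.047],
    [0, 0, 0.07],
    [0, 0, 0.093],
    [0, 0, 0.093],
  ],
)

```text
clock: 24.15
tcp_pos: [0.5206, 0.0267, 0.123]
orientation: [3.107, -0.448, 0.0]
contact_force: [-1.2, -6.1, 2.3]
grip_width: 0.0259
```

```bash
python3 - <<'E'
from h import *
D=np.array([.5634,.0180])
o=r.get_obs();p=np.array(o['tcp_pos'])[:2]-D;print('R',np.linalg.norm(p),'th',np.degrees(np.arctan2(p[1],p[0])))
goto([(.6,.02,.124,-98)])
E
```

```text
R 0.04364586686279321 th 168.52022275068802
t 24.15 tcp [0.5206 0.0267 0.123 ] F [-1.1587 -6.1253  2.2559] w 0.0259 ya -106.41574628832207 q [-0.1116  0.3872 -0.0744  2.0251  0.0461  0.7317 -2.0722]
offset [[0.156, -0.032, -0.002]]
turn [[0.002, -0.0, -0.098]]
```

carry_out(
  offset=[
    [0, -0.003, 0],
    [0.0, -0.006, 0],
    [0, -0.009, 0],
    [0, -0.009, 0],
    [0, -0.009, 0],
  ],
  turn=[
    [0, 0, 0],
    [0, 0, 0],
    [0, 0, 0],
    [0, 0, 0],
    [0, 0, 0],
  ],
)

```text
clock: 24.65
tcp_pos: [0.5207, 0.027, 0.1229]
orientation: [3.102, -0.451, -0.003]
contact_force: [-4.8, -15.5, 7.7]
grip_width: 0.0258
```

carry_out(
  offset=[
    [0, 0.008, 0],
    [0, 0.016, 0],
    [0, 0.016, 0],
    [0, 0.016, -0.05],
    [0, 0.016, -0.12],
    [0, 0.016, -0.2],
    [0, 0.016, -0.28],
    [0, 0.016, -0.28],
  ],
  turn=[
    [0, 0, 0],
    [0, 0, 0],
    [0, 0, 0],
    [0, 0, 0],
    [0, 0, 0],
    [0, 0, 0],
    [0, 0, 0],
    [0, 0, 0],
  ],
)

```text
clock: 25.45
tcp_pos: [0.5229, 0.0268, 0.2686]
orientation: [-3.107, 0.447, -0.016]
contact_force: [1.3, 0.2, -0.5]
grip_width: 0.0254
```

carry_out(
  offset=[
    [-0.1, 0, 0],
    [-0.1, 0, 0],
    [-0.1, 0, 0],
    [-0.1, 0, 0],
  ],
  turn=[
    [0, 0, 0],
    [0, 0, 0],
    [0, 0, 0],
    [0, 0, 0],
  ],
)

```text
clock: 25.85
tcp_pos: [0.4724, 0.0399, 0.2629]
orientation: [3.109, -0.449, 0.001]
contact_force: [0.5, 0.6, 0.4]
grip_width: 0.0258
```

```bash
python3 - <<'E'
from h import *
f=grab('wrist','w10.png');t=grab('top','t10.png');s=grab('scene','s10.png')
for q in('blue_jar','red_jar','pot'): find(t,'top',q,1);find(s,'scene',q,1)
goto([(.5,.02,.25,-98)])
E
```

```text
top blue_jar 0.73 [0.5761 0.2378 0.0123]
top red_jar 0.74 [0.5838 0.4489 0.067 ]
scene red_jar 0.8 [0.566  0.4542 0.0483]
top pot 0.56 [0.4506 0.406  0.0235]
scene pot 0.71 [0.4287 0.396  0.0466]
t 26.3 tcp [0.4719 0.0396 0.2628] F [ 0.7314 -0.507   0.233 ] w 0.0255 ya -106.49131649730785 q [-0.1267  0.1298 -0.0976  1.9944  0.0158  1.0184 -2.0904]
offset [[0.065, 0.022, 0.026]]
turn [[0.001, -0.0, -0.099]]
```

View pics/w10.png

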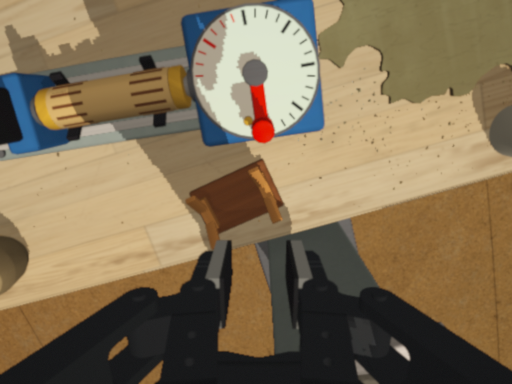

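The pointer (255, 72)→(262, 130) rests on the brass pin and covers the green mark. The roller is still held between the centres at (115, 98). I hand the job in.

```bash
python3 -c "
from bench import r
print(r.hand_in())"
```

```text
the job is handed in; nothing more can be done
None
```

The roller is in the gauge, held between both steel centres, and the reset pointer is back at its zero stop. I handed the job in at about 26 s of the 72 s allowed.

- **Tailstock:** I first pushed the paddle back, but it hardly moved. I measured about 160 mm between the cone tips, so it was already fully back. That push peaked at about 65 N through the closed fingertips. That is under the 120 N wrist limit, but harder than it needed to be.
- **Roller:** I gripped it across the middle, laid it in the two V saddles and pushed the tailstock up from behind. It stopped firmly at about 20 N. Before the pointer was turned, the wrist camera put the roller's ends at −64 and +75 mm along the gauge, against −65 and +75 mm expected. Tailstock travel measured 34–36 mm against the nominal 32 mm, which is within picture accuracy.
- **Pointer:** I turned it about 200° clockwise, with the peg loosely between the fingers. It did not move further under about 16 N. The last picture shows it against the brass pin, over the green mark.
- **Jars and pot:** The red jar and the pot were found within a few millimetres of where they started. The blue jar could not be rechecked because the arm hid it from both cameras, and the network's only report of it was false. I never lowered the tool near it.

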